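# Move a battery pack from the charging dock to the data logger

## Robot

A 6-joint arm with a two-finger parallel gripper is mounted at the origin on a cart in front of the work surface, level with it; the furniture and walls round the work are solid. World frame = base frame: x ahead of the robot, y to its left, z up, the work surface at z = 0. Lengths are in m, angles in rad, forces in N, time in s.
With the tool pointing down it reaches from about 0.35 to 0.975 m from the base axis. Payload 4.9 kg.
Tool frame: the origin (TCP) lies at the very end of the fingers, on their centre line; the grasp point (between the pads) lies 19 mm behind it (manip.grip_depth is the distance from the TCP to the grasp point, in m); z points along the fingers, x is the direction in which the jaws open and shut, and the axes are right-handed (so a half turn about z gives the same grasp; the last joint's range is limited). The gripper opens to 85 mm and grips with 20 to 120 N. Pads are 22 mm wide; open, the fingers measure 114 mm over their backs; the gripper's body (76 mm by 85 mm) begins 54 mm behind the grasp point. The pads swing forward as they close: fully open they stand 13 mm farther back than shut.
Start: joints at [1.065, 0.053, 1.613, -0, 1.476, -0.119], TCP at [0.236, 0.579, 0.231] pointing down, gripper open.
Joint ranges: [-3.01, 3.01], [-1.01, 2.22], [0.06, 2.58], [-1.02, 4.17], [0.09, 2.62], [-3.14, 3.14]. Speed limits (rad/s): [2.57, 2.57, 3.14, 3.14, 3.14, 3.14].

## Interface

Orientations are given as a unit quaternion [w, x, y, z].
In Python, from plant import manip gives the robot as it stands. The module is installed in compiled form; this text tells all that it offers.
- The arm moves only by the shell command python3 -m crank 'ROWS' [OPENING]. ROWS is JSON, a list of rows, each a list of 4 numbers: the shift along the tool's x, y, z in cm, then the turn about the tool's z in units of 6 degrees (1.0 is 6 degrees). A call has 1 to 10 rows; each row shifts and turns the commanded pose from where the row before left it, along the tool's axes as they then stand; what a row does not reach is not made up. A row lasts 1/12 s, in which the tool goes at most 41.7 mm and 7.16 degrees, less where a joint would pass 70% of its speed; a pose out of reach is approached as far as the arm can. A call with a gripper value outside its range is refused whole. OPENING is the opening, from 0 (shut) to 1 (fully open), set as the call begins (- or left out, the last holds). The fingers move at their own pace and stop on an object; the grip force is fixed at half the most. Time passes only in rows, so rows that do not move let the fingers close. It gives the time, the measured TCP pose, the force and the opening at its end, in the units of the state.
- manip.state(): the state, without advancing time (a new reading comes with each control period).
- manip.grab_frame(name): name is "side" or "top" or "wrist"; returns a dict with "img" (480x640x3 uint8, red, green, blue), "intrinsics" (3x3 intrinsics, pixels), "D" ([k1, k2, p1, p2, k3] as OpenCV has them; the pictures are not rectified), "position" and "orientation" of the camera in the world. Camera axes: x right, y up, looking along -z (the intrinsics and any distortion apply to the point x, -y, -z); pixel columns grow to the right and rows downward; lengths in m; the calibration is good to about 2 mm. A picture is of the moment at which its call begins. There is no depth.
- manip.job_done(): hands the job in, once; it reports no verdict.
The state is a dict: "time": time; "joint_pos": joint angles; "joint_vel": joint speeds; "joint_efforts": joint torques, N m; "tool_pos": TCP position; "tool_rot": TCP orientation; "contact_force": force on the tool from outside, world axes, zero at the start; "ft_torque": the same for the moment, N m; "gripper_width": opening from 0.0 (shut) to 1.0 (fully open).
Only numpy, scipy, OpenCV 4.12 (cv2) and the standard library are available. Lean on these libraries where they do the work, as an engineer would, in place of code of your own. Each camera call takes 0.05 s, during which the arm holds its last target.

## Task

The battery pack is locked down in the push-push bay of the charging dock: press it and let go so that it pops up, lift it out, put it upright into the raised empty bay of the data logger, and press it down until it stays locked there. Press gently and straight down, just to the end of the travel, without leaning on the stop (no more than 20 N), leave the charger's bay up, and leave the things lying around where they are.

Things in the scene. Friction and masses are not known exactly. Their poses are not given: they have to be found in the camera images.
- pack: Loose battery pack, plain black upright block, 40 (x) x 28 (y) x 45 (z) mm, about 90 g, top 3 mm bevelled by 3 mm, grip ribs on its y faces. Origin: centre of underside, z up. Fits either way round. In a bay its top stands above the dock's top face by 22 mm released, 7 mm locked (too low to grip), 2.5 mm at the end stop. Pinch across the 28 mm. Over 20 N between pack and platform is too much.
- charger: Charging dock, squat grey block, fixed; top face 54 mm above the bench. The case reaches 42 mm to each side (y), 42 mm to the front (-x), 64 mm to the back (+x) of the origin. Only the pack stands above its top face. Origin: on the bench below the bay's centre; z up, x away from the robot at yaw 0.
- logger: Data logger, long white case, fixed; top face 54 mm above the bench. It reaches 46 mm to each side (y), 43 mm to the front (-x), 123 mm to the back (+x) of the origin; keys (2 mm high) begin 39 mm and a tilted screen (up to 20 mm high) 70 mm behind the bay's centre. Origin: on the bench below the bay's centre; z up, x away from the robot at yaw 0.
- charger_bay (a point): Centre of the mouth of the charger's bay, in its top face (z = 0.054); axes as the charger's. The bay is an upright shaft, 43 (x) x 31 (y) mm, its mouth widened by a 3 mm bevel. The platform carrying the pack lies 23 mm below the mouth when up, 38 mm when locked, 42.5 mm at the stop.
- logger_bay (a point): Centre of the mouth of the logger's bay, in the plane of its top face (z = 0.054). Same shaft, bevel and platform depths as the charger's; axes as those of the logger. It starts empty, with its platform up.
- charger_platform: Black platform inside the charger's bay on which the pack stands, 41.5 x 29.5 x 6 mm, carried by charger_latch. Origin: centre of its upper face; axes as the charger's.
- logger_platform: Black platform inside the logger's bay, 41.5 x 29.5 x 6 mm, carried by logger_latch; empty at the start. Origin: centre of its upper face; axes as the logger's.
- charger_latch (a joint): Depth (m) of the charger's push-push platform: 0 up, 0.015 locked, 0.0195 hard end stop. Upward spring 3 N at 0, 7.5 N at 0.015, 9 N at the stop. From up, a press past 0.019 then letting go leaves it locked; from locked, a press past 0.019 then letting go lets it rise to 0 within 0.5 s. A shorter press changes nothing or leaves it half caught near 0.0165 (press again); each further full press switches again. Past the stop the force climbs steeply within 1 mm.
- logger_latch (a joint): Depth (m) of the logger's push-push platform: 0 up, 0.015 locked, 0.0195 hard end stop. Upward spring 3 N at 0, 7.5 N at 0.015, 9 N at the stop. From up, a press past 0.019 then letting go leaves it locked; from locked, a press past 0.019 then letting go lets it rise to 0 within 0.5 s. A shorter press changes nothing or leaves it half caught near 0.0165 (press again); each further full press switches again. Past the stop the force climbs steeply within 1 mm.
- dropper: Bystander: small dark dropper bottle, 36 mm wide, 97 mm high, standing between the docks. Origin: centre of its underside.
- marker: Bystander: felt marker, 140 x 17 mm, lying in front of the docks. Origin: under its middle.
- stopwatch: Bystander: flat round stopwatch, 73 x 62 x 18 mm, lying on the right. Origin: under its middle.
- screwdriver: Bystander: screwdriver, 190 x 25 mm, lying on the left. Origin: under its middle.
- tape: Bystander: roll of tape, 68 mm across, 24 mm high, lying on the left. Origin: under its middle.
- eraser: Bystander: white rubber block, 62 x 26 x 21 mm, lying behind the docks. Origin: under its middle.
Mind the look-alikes: they are no part of the job. Leave any blue look-alike of the logger alone.

How it is judged:
By the outcome, as a careful person would: the job done as asked, in the order asked, and still so for the second after the job is handed in, with the robot touching nothing.
It also fails if it takes over 64 s, if anything falls off the work surface, if the arm or the gripper's body presses on something with over 40 N, if the wrist force passes 120 N, or if a joint passes its speed limit or range.

## Working session

There is one attempt and no reset: what is moved stays moved. The work goes in short steps, Python scripts to look and compute and a shell command to move; the robot and the scene stay as the last step left them, time stands still between calls to the robot, and variables do not carry over. Pictures are saved under pics/ and viewed, and the job is handed in when it is done.

```bash
mkdir -p pics
cat > h.py <<'E'
import numpy as np, cv2
from scipy.spatial.transform import Rotation as R
from plant import manip
def grab(n,fn):
    f=manip.grab_frame(n); cv2.imwrite('pics/'+fn,f['img'][:,:,::-1]); np.save('pics/'+fn+'.npy',f,allow_pickle=True); return f
def load(fn): return np.load('pics/'+fn+'.npy',allow_pickle=True).item()
def q(o): return R.from_quat([o[1],o[2],o[3],o[0]])
def ray(f,uv):
    p=cv2.undistortPoints(np.array(uv,float).reshape(-1,1,2),np.array(f['intrinsics'],float),np.array(f['D'],float)).reshape(-1,2)
    d=np.c_[p[:,0],-p[:,1],-np.ones(len(p))]
    return np.array(f['position']),q(f['orientation']).apply(d)
def plane(f,uv,z):
    o,d=ray(f,uv); return o+d*((z-o[2])/d[:,2])[:,None]
def proj(f,P):
    P=np.atleast_2d(P); c=q(f['orientation']).inv().apply(P-np.array(f['position']))
    c=c*[1,-1,-1]
    return cv2.projectPoints(c,np.zeros(3),np.zeros(3),np.array(f['intrinsics'],float),np.array(f['D'],float))[0].reshape(-1,2)
E
python3 - <<'E'
from h import *
s=manip.state();print(s,manip.grip_depth)
for n in['side','top','wrist']:
    f=grab(n,n+'0.png');print(n,f['position'],f['orientation'],f['intrinsics'],f['D'])
E
```

```text
{'time': 0.0, 'joint_pos': array([ 1.06500166e+00,  5.33215902e-02,  1.61425710e+00, -7.87327113e-06,
        1.47597013e+00, -1.18973655e-01]), 'joint_vel': array([-1.44126480e-03,  2.48630198e-04,  1.58150631e-04, -2.64180699e-06,
       -5.79801151e-04,  4.11000884e-04]), 'joint_efforts': array([ 1.56194081e-03, -3.93676865e+01, -3.70181608e+01,  7.68517384e-05,
        6.99078402e-03, -1.11178352e-05]), 'tool_pos': array([0.23547309, 0.57829856, 0.2301069 ]), 'tool_rot': array([ 4.49076101e-04,  8.29832577e-01,  5.58011592e-01, -8.68905754e-04]), 'contact_force': array([-0.88456585, -1.36936694,  0.02361326]), 'ft_torque': array([ 0.02896012,  0.02699173, -0.0006759 ]), 'gripper_width': 1.002367287894183} 0.0187
side [0.5211704  1.43684299 1.22555616] [-0.01718735  0.00151157  0.45467936  0.89048806] [[609.2507878    0.         316.93112646]
 [  0.         609.2507878  247.19470599]
 [  0.           0.           1.        ]] [0.05988656 0.         0.         0.         0.        ]
top [ 0.27289399 -0.1485183   1.61056032] [ 0.70505606  0.06250531 -0.0696905  -0.70294542] [[463.58092891   0.         324.37443323]
 [  0.         463.58092891 246.44072527]
 [  0.           0.           1.        ]] [0.02213814 0.         0.         0.         0.        ]
wrist [0.16804446 0.60652807 0.37333724] [ 0.82065833 -0.12246769 -0.08143488  0.55216838] [[379.09663766   0.         319.58626613]
 [  0.         379.09663766 240.41257731]
 [  0.           0.           1.        ]] [-0.0025872  0.         0.         0.         0.       ]
```

View pics/top0.png

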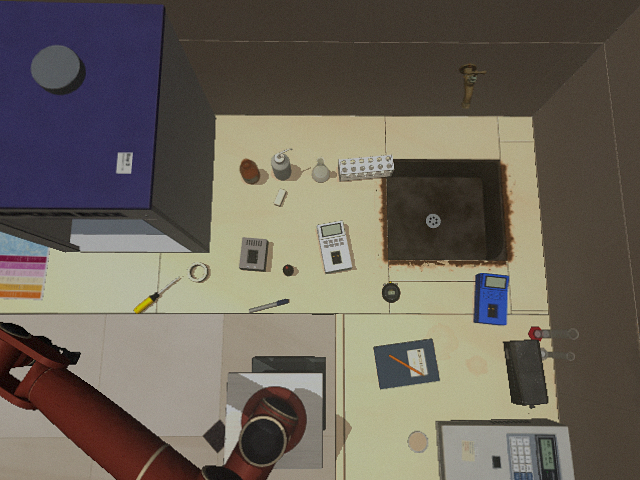

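View pics/side0.png

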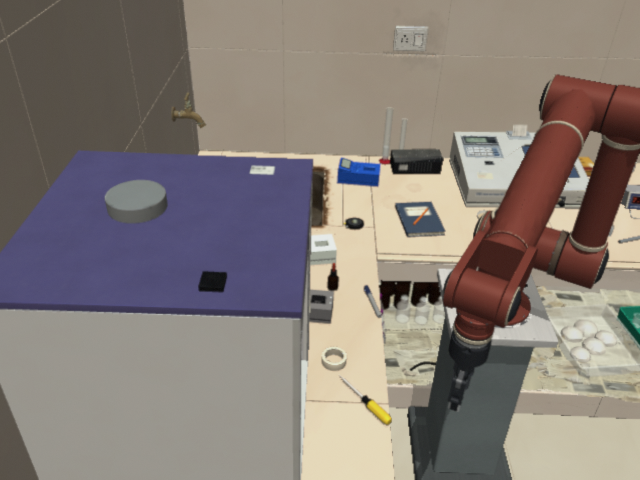

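View pics/wrist0.png

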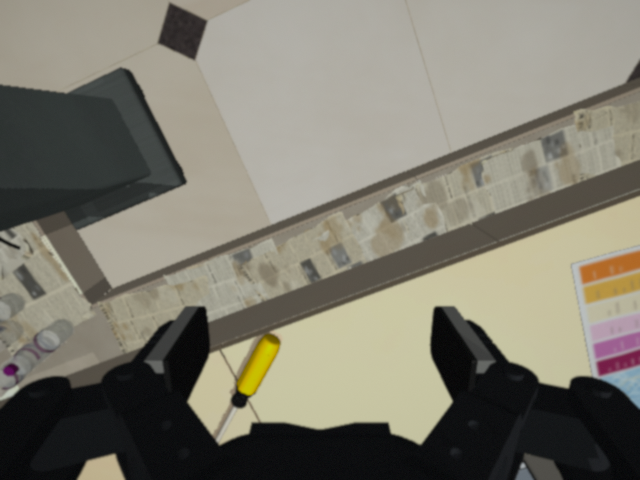

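The top view shows the charger at about (253,254) and the white logger at (336,247), with its bay near (336,257). The dropper is at (288,270), the blue look-alike at (491,300), and a tall cabinet stands on the left.

Run:
```python
from h import *
f=load('top0.png')
im=cv2.imread('pics/top0.png')
c=im[200:300,225:365]; cv2.imwrite('pics/topc.png',cv2.resize(c,None,fx=5.7,fy=5.7,interpolation=cv2.INTER_CUBIC))
print(plane(f,[[253,258],[336,257],[253,254]],.058)); print(plane(f,[[288,270],[320,172],[210,250],[163,208]],0.0))
print(plane(f,[[163,208],[210,250]],0.5))
```

```text
[[ 0.52626027  0.07750325  0.058     ]
 [ 0.53072598 -0.20360863  0.058     ]
 [ 0.53999887  0.07792584  0.058     ]]
[[ 0.49363842 -0.03753878  0.        ]
 [ 0.85410881 -0.14814321  0.        ]
 [ 0.5636968   0.23761733  0.        ]
 [ 0.7153796   0.41161154  0.        ]]
[[0.57800952 0.23771869 0.5       ]
 [0.47341679 0.11774115 0.5       ]]
```

View pics/topc.png

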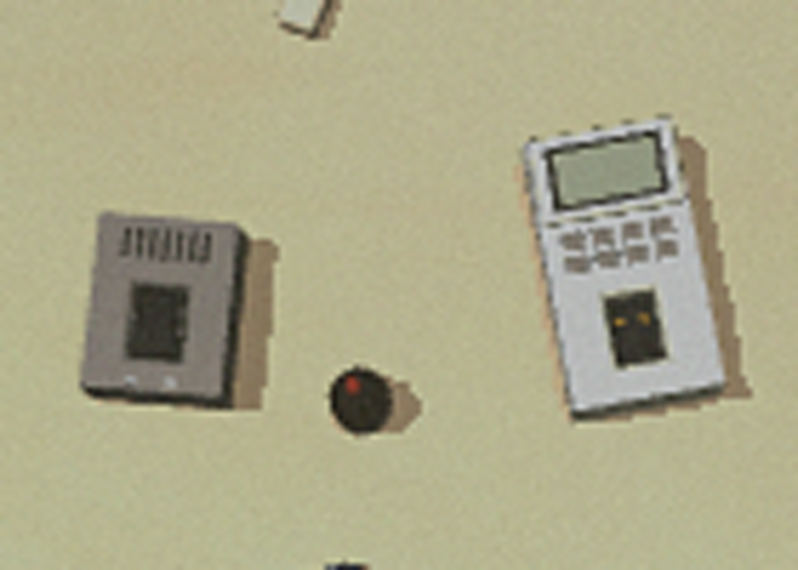

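```bash
python3 -m crank '[[-1.5,1.5,0,0],[-2.5,2.4,0,0],[-2.5,2.4,0,0],[-2.5,2.4,0,0],[-2.5,2.4,0,0],[-2.5,2.4,0,0],[-2.5,2.4,0,0],[-2.5,2.4,0,0],[-2.5,2.4,0,0],[-2.5,2.4,0,0]]' 0
```

```text
time: 0.98
tool_pos: [0.3592, 0.2678, 0.231]
tool_rot: [0.0, 0.83, 0.558, -0.0]
contact_force: [1.1, -0.5, 0.1]
gripper_width: -0.001
```

```bash
python3 -m crank '[[-3,2,0,0],[-3,2.5,0,0],[-3,2.5,0,0],[-2,3,0,0],[-1,3.3,0,0],[-0.5,3.5,0,0],[0,3.5,0,0],[0,3.3,0,-0.9],[0,1.6,0,-0.9],[0,0.6,0,-0.9]]'; python3 -m crank '[[0,0,0,0]]'
python3 - <<'E'
from h import *
f=grab('wrist','w1.png');print(manip.state()['joint_pos'])
E
```

```text
time: 1.82
tool_pos: [0.5535, 0.0573, 0.2305]
tool_rot: [-0.0, 0.742, 0.67, -0.0]
contact_force: [-1.0, -0.8, 0.0]
gripper_width: 0.001
time: 1.9
tool_pos: [0.5526, 0.058, 0.2305]
tool_rot: [-0.0, 0.743, 0.669, -0.0]
contact_force: [0.2, 1.2, -0.2]
gripper_width: 0.001
[-2.84677127e-02 -1.13020704e-01  1.77622740e+00  5.98351138e-05
  1.47995318e+00 -1.49271839e+00]
```

View pics/w1.png

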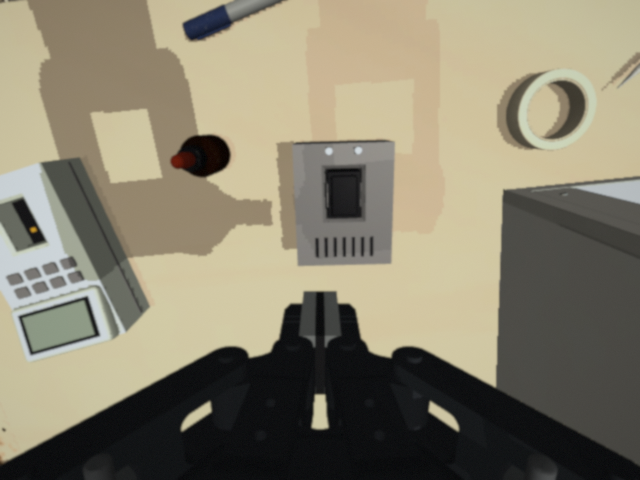

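The charger top face spans about (297,142) to (394,265), with the pack at (345,193). The tape, dropper and logger edge are also visible.

```bash
cat > seg.py <<'E'
from h import *
import sys
def rect(f,mask,seed,z,verb=True):
    n,l,st,c=cv2.connectedComponentsWithStats(mask.astype(np.uint8))
    k=l[seed[1],seed[0]]; m=(l==k).astype(np.uint8)
    cs=max(cv2.findContours(m,cv2.RETR_EXTERNAL,cv2.CHAIN_APPROX_NONE)[0],key=cv2.contourArea)[:,0].astype(float)
    P=plane(f,cs,z)[:,:2]
    r=cv2.minAreaRect((P*1000).astype(np.float32)); return r,m
E
python3 - <<'E'
from seg import *
f=load('w1.png');im=cv2.imread('pics/w1.png')
for p in [(310,160),(310,220),(380,200),(345,190),(345,213),(328,200),(363,200),(360,212),(345,168),(280,200),(393,200),(394,142)]: print(p,im[p[1],p[0]])
c=im[130:275,280:410]; cv2.imwrite('pics/w1c.png',cv2.resize(c,None,fx=4,fy=4,interpolation=cv2.INTER_NEAREST))
E
```

```text
(310, 160) [121 126 129]
(310, 220) [117 120 124]
(380, 200) [123 128 130]
(345, 190) [35 34 36]
(345, 213) [27 27 26]
(328, 200) [66 67 69]
(363, 200) [76 79 80]
(360, 212) [34 34 35]
(345, 168) [47 48 49]
(280, 200) [128 159 172]
(393, 200) [140 163 177]
(394, 142) [144 164 171]
```

View pics/w1c.png

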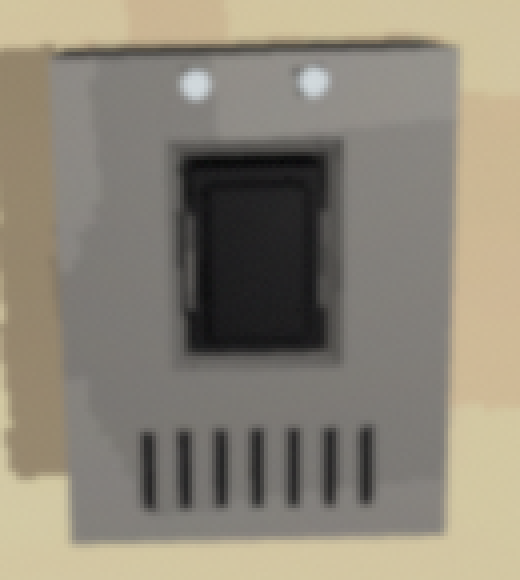

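```bash
cat > charger.py <<'E'
from seg import *
def charger(f,im,seed):
    i=im.astype(int); sat=i.max(2)-i.min(2)
    gray=(sat<16)&(i.mean(2)>85)&(i.mean(2)<215)
    gray=cv2.morphologyEx(gray.astype(np.uint8),cv2.MORPH_OPEN,np.ones((3,3)))
    r,m=rect(f,gray,seed,.054); return r,m
E
python3 - <<'E'
from charger import *
f=load('w1.png');im=cv2.imread('pics/w1.png')
r,m=charger(f,im,(310,200)); print('charger face (mm)',r)
b=cv2.boxPoints(r); print(b)
# bay mouth: hand corners outer bevel & pack bevel top
k=lambda L:[(280+x/4,130+y/4) for x,y in L]
P=plane(f,k([(170,140),(344,138),(342,362),(175,368)]),.054)*1000;print(P.round(1),P.mean(0))
Q=plane(f,k([(208,188),(305,185),(303,338),(207,340)]),.061)*1000;print(Q.round(1),Q.mean(0))
E
```

```text
charger face (mm) ((547.6561279296875, 79.1025390625), (82.75907135009766, 105.70457458496094), 85.5165786743164)
[[491.73093   41.981125]
 [597.112     33.718124]
 [603.5813   116.22395 ]
 [498.20026  124.48695 ]]
[[511.7  64.9  54. ]
 [515.  100.9  54. ]
 [562.7  97.2  54. ]
 [560.3  61.1  54. ]] [537.41721861  81.02648884  54.        ]
[[521.4  71.7  61. ]
 [522.9  91.5  61. ]
 [554.9  88.7  61. ]
 [553.2  68.5  61. ]] [538.08896675  80.1093315   61.        ]
```

```bash
python3 -m crank '[[2.1,-1.7,0,-0.25],[0,0,2,0],[0,0,3.5,0],[0,0,4,0],[0,0,3.5,0],[0,0,1.8,0],[0,0,0.8,0],[0,0,0,0],[0,0,0,0]]'
python3 - <<'E'
from h import *
f=grab('wrist','w2.png');s=manip.state();print(s['tool_pos'],s['contact_force'])
E
```

```text
time: 2.7
tool_pos: [0.5373, 0.0817, 0.0763]
tool_rot: [0.0, 0.734, 0.679, 0.0]
contact_force: [-0.0, -0.3, -0.1]
gripper_width: -0.002
[0.53829068 0.0816676  0.07741448] [0.2594878  0.06770921 0.49293666]
```

View pics/w2.png

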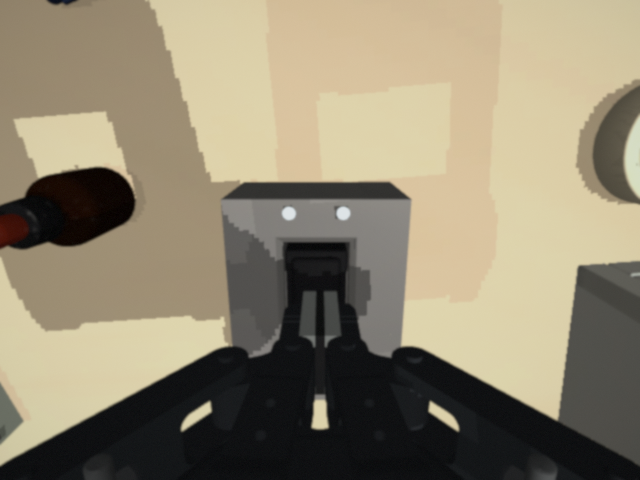

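Fingers are over the pack, centred within about 1 mm. Pressing down in small steps, watching the force.

```bash
python3 -m crank '[[-0.1,0,0.6,0],[0,0,0.6,0],[0,0,0,0],[0,0,0,0]]'; python3 -m crank '[[0,0,0.2,0],[0,0,0,0]]';python3 -m crank '[[0,0,0.1,0],[0,0,0,0]]'; python3 -m crank '[[0,0,0,0]]'
```

```text
time: 3.08
tool_pos: [0.5368, 0.0804, 0.0632]
tool_rot: [-0.0, 0.734, 0.679, -0.0]
contact_force: [-0.6, 0.0, 0.1]
gripper_width: 0.002
time: 3.25
tool_pos: [0.5372, 0.0805, 0.0614]
tool_rot: [0.0, 0.734, 0.679, 0.0]
contact_force: [-0.0, -0.6, 0.9]
gripper_width: -0.003
time: 3.42
tool_pos: [0.5373, 0.0805, 0.0612]
tool_rot: [0.0, 0.734, 0.679, 0.0]
contact_force: [-1.7, 0.0, 5.4]
gripper_width: -0.002
time: 3.5
tool_pos: [0.5372, 0.0805, 0.0612]
tool_rot: [0.0, 0.734, 0.679, 0.0]
contact_force: [-2.3, -0.1, 4.3]
gripper_width: -0.002
```

```bash
for i in 1; do python3 -m crank '[[0,0,0.1,0],[0,0,0,0]]';python3 -m crank '[[0,0,0.1,0],[0,0,0,0]]'; python3 -m crank '[[0,0,0.1,0],[0,0,0,0]]'; done
```

```text
time: 3.67
tool_pos: [0.5373, 0.0805, 0.0603]
tool_rot: [0.0, 0.734, 0.679, 0.0]
contact_force: [-3.1, 0.1, 6.1]
gripper_width: 0.002
time: 3.83
tool_pos: [0.5373, 0.0805, 0.0594]
tool_rot: [0.0, 0.734, 0.679, 0.0]
contact_force: [-3.8, -0.1, 6.8]
gripper_width: 0.001
time: 4.0
tool_pos: [0.5373, 0.0805, 0.0584]
tool_rot: [0.0, 0.734, 0.679, 0.0]
contact_force: [-2.7, 0.3, 8.0]
gripper_width: 0.001
```

```bash
python3 -m crank '[[0,0,0.06,0],[0,0,0,0]]';python3 -m crank '[[0,0,0.04,0],[0,0,0,0]]'; python3 -m crank '[[0,0,0.03,0],[0,0,0,0]]'
```

```text
time: 4.17
tool_pos: [0.5373, 0.0805, 0.0579]
tool_rot: [0.0, 0.734, 0.679, 0.0]
contact_force: [-2.0, -0.6, 6.1]
gripper_width: 0.003
time: 4.33
tool_pos: [0.5373, 0.0805, 0.0576]
tool_rot: [0.0, 0.734, 0.679, 0.0]
contact_force: [-3.8, 0.7, 7.9]
gripper_width: 0.004
time: 4.5
tool_pos: [0.5373, 0.0805, 0.0573]
tool_rot: [0.0, 0.734, 0.679, 0.0]
contact_force: [-2.9, -0.0, 8.1]
gripper_width: -0.002
```

```bash
python3 -m crank '[[0,0,0.03,0],[0,0,0,0]]';python3 -m crank '[[0,0,0.02,0],[0,0,0,0]]'; python3 -m crank '[[0,0,0.02,0],[0,0,0,0]]'
```

```text
time: 4.67
tool_pos: [0.5373, 0.0805, 0.057]
tool_rot: [0.0, 0.734, 0.679, 0.0]
contact_force: [-3.7, -0.0, 8.5]
gripper_width: 0.001
time: 4.83
tool_pos: [0.5374, 0.0805, 0.0568]
tool_rot: [0.0, 0.734, 0.679, 0.0]
contact_force: [-3.7, 0.7, 7.4]
gripper_width: 0.002
time: 5.0
tool_pos: [0.5373, 0.0805, 0.0566]
tool_rot: [0.0, 0.734, 0.679, 0.0]
contact_force: [-2.5, -1.4, 7.4]
gripper_width: 0.001
```

```bash
python3 -m crank '[[0,0,0.02,0],[0,0,0,0]]';python3 -m crank '[[0,0,0.02,0],[0,0,0,0]]'
```

```text
time: 5.17
tool_pos: [0.5374, 0.0805, 0.0566]
tool_rot: [0.0, 0.734, 0.679, 0.0]
contact_force: [-4.6, 0.1, 7.9]
gripper_width: -0.002
time: 5.33
tool_pos: [0.5374, 0.0805, 0.0565]
tool_rot: [0.0, 0.734, 0.679, 0.0]
contact_force: [-3.6, 0.4, 10.1]
gripper_width: 0.002
```

Force is climbing and z has stalled, so this is the end stop. Letting go.

```bash
python3 -m crank '[[0,0,-0.5,0],[0,0,-1,0],[0,0,-2,0],[0,0,-2.5,0],[0,0,-2.5,0],[0,0,-1,0],[0,0,0,0],[0,0,0,0],[0,0,0,0]]' 0.75
python3 - <<'E'
from h import *
f=grab('wrist','w3.png')
E
```

```text
time: 6.08
tool_pos: [0.5358, 0.0804, 0.1479]
tool_rot: [-0.001, 0.734, 0.679, -0.001]
contact_force: [-0.0, 0.1, -1.0]
gripper_width: 0.753
```

View pics/w3.png

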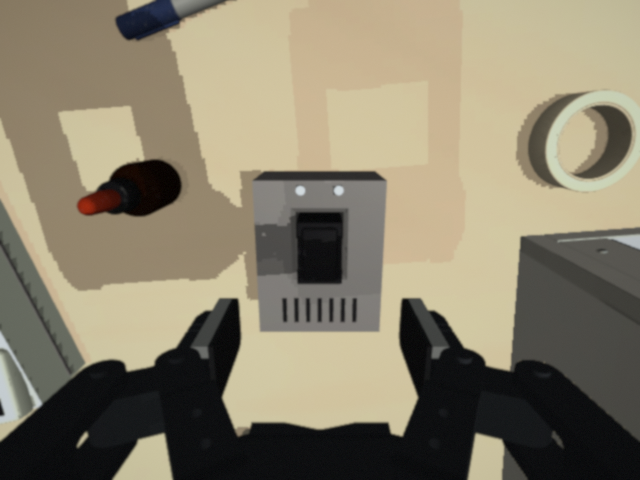

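The pack now casts a shadow to its left (258–297, 225–275), so it seems to have popped up. Checking against projections.

Run:
```python
from h import *
f=load('w3.png');im=cv2.imread('pics/w3.png')
a=np.deg2rad(-4.5);c=np.array([.5373,.0803]);M=np.array([[np.cos(a),-np.sin(a)],[np.sin(a),np.cos(a)]])
big=cv2.resize(im[190:310,250:400],None,fx=5,fy=5,interpolation=cv2.INTER_CUBIC)
for z,col in((.076,(0,255,0)),(.061,(0,0,255))):
    P=[np.r_[c+M@np.array(v),z] for v in((-.017,-.011),(-.017,.011),(.017,.011),(.017,-.011))]
    p=(proj(f,np.array(P))-[250,190])*5
    cv2.polylines(big,[p.astype(int)],True,col,1)
cv2.imwrite('pics/w3c.png',big)
```

```text
(no output)
```

View pics/w3c.png

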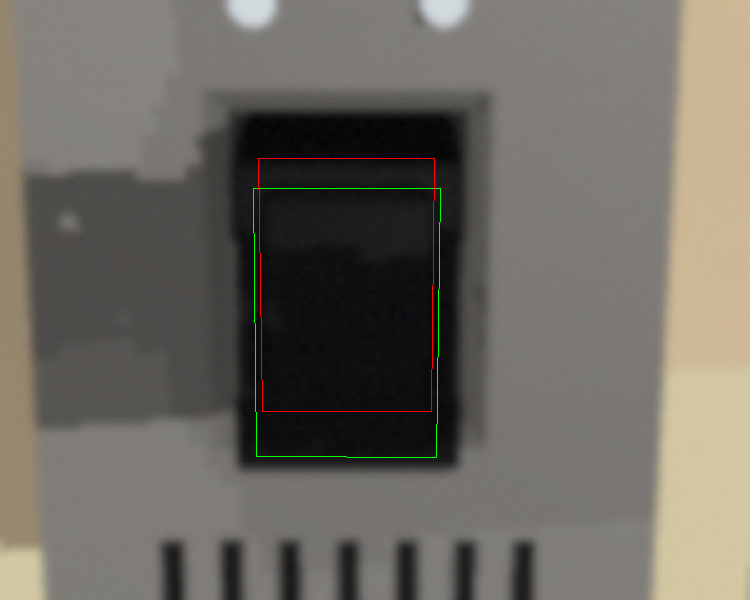

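Popped up (it matches the released outline). Descending to grip.

```bash
python3 -m crank '[[0,0,2,0],[0,0,3,0],[0,0,2.5,0],[0,0,1.0,0],[0,0,0.4,0],[0,0,0,0],[0,0,0,0]]' 0.6
python3 -c "
from h import *
f=grab('wrist','w4.png');s=manip.state();print(s['tool_pos'],s['contact_force'])"
```

```text
time: 6.72
tool_pos: [0.5376, 0.0805, 0.0617]
tool_rot: [0.0, 0.734, 0.679, 0.0]
contact_force: [0.3, -0.7, 1.2]
gripper_width: 0.6
[0.53816966 0.08050172 0.06241724] [-0.52955328 -0.95111539 -0.09905735]
```

View pics/w4.png

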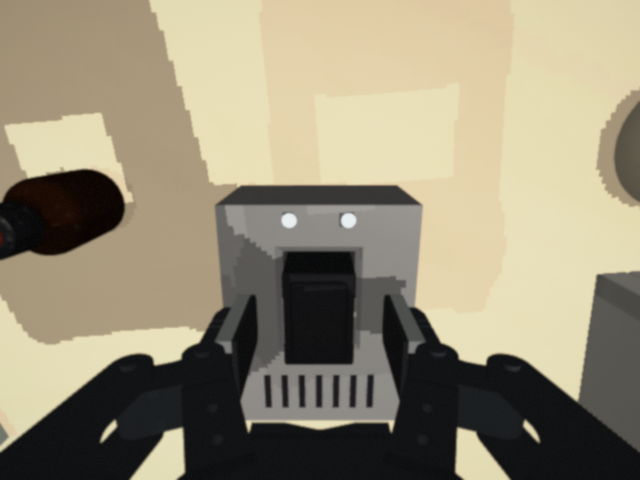

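Fingers straddle the pack evenly (gaps about 245–285 and 355–390).

```bash
python3 -m crank '[[0,0,0.3,0],[0,0,0.15,0],[0,0,0,0]]'; python3 -m crank '[[0,0,0,0],[0,0,0,0],[0,0,0,0],[0,0,0,0],[0,0,0,0],[0,0,0,0]]' 0; python3 -c "
from h import *
f=grab('wrist','w5.png')"
```

```text
time: 7.02
tool_pos: [0.5373, 0.0804, 0.0569]
tool_rot: [0.0, 0.734, 0.679, 0.0]
contact_force: [-0.1, 0.1, -0.3]
gripper_width: 0.598
time: 7.52
tool_pos: [0.5372, 0.0804, 0.0567]
tool_rot: [0.0, 0.734, 0.679, 0.0]
contact_force: [0.5, -0.8, 2.2]
gripper_width: 0.31
```

View pics/w5.png

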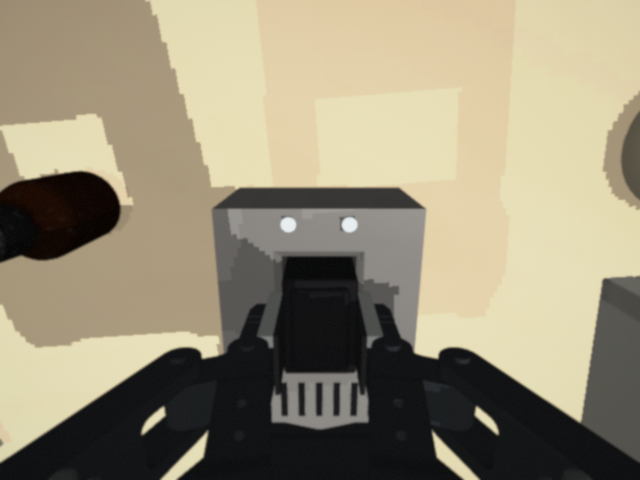

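```bash
python3 -m crank '[[0,0,-0.3,0],[0,0,-1,0],[0,0,-2,0],[0,0,-2.5,0],[0,0,-2.5,0],[0,0,-2.5,0],[0,0,-2,0],[0,0,-0.6,0],[0,0,0,0]]'; python3 -m crank '[[-2,0.5,0,0],[-3.2,0.9,0,0],[-3.7,0.9,0,0],[-3.7,0.9,0,0],[-3.7,0.9,0,0],[-3.7,0.9,0,0],[-3.2,0.9,0,0],[-2,0.7,0,0],[-1,0.3,0,0],[0,0,0,0]]'; python3 -m crank '[[0,0,0,-0.8],[0,0,0,-0.8],[0,0,0,-0.7],[0,0,0,0],[0,0,0,0]]'
python3 -c "
from h import *
f=grab('wrist','w6.png');s=manip.state();print(s['tool_pos'],s['contact_force'])"
```

```text
time: 8.32
tool_pos: [0.5382, 0.0805, 0.1931]
tool_rot: [0.002, 0.734, 0.679, 0.002]
contact_force: [0.2, -0.1, -0.7]
gripper_width: 0.311
time: 9.15
tool_pos: [0.5846, -0.1875, 0.1883]
tool_rot: [-0.001, 0.735, 0.678, -0.001]
contact_force: [-0.3, 1.0, -0.1]
gripper_width: 0.309
time: 9.57
tool_pos: [0.5849, -0.1845, 0.1896]
tool_rot: [-0.001, 0.647, 0.762, -0.0]
contact_force: [-0.3, -0.5, -1.3]
gripper_width: 0.312
[ 0.58505667 -0.18474688  0.18981095] [-0.1444689   0.5529543  -0.37630116]
```

View pics/w6.png

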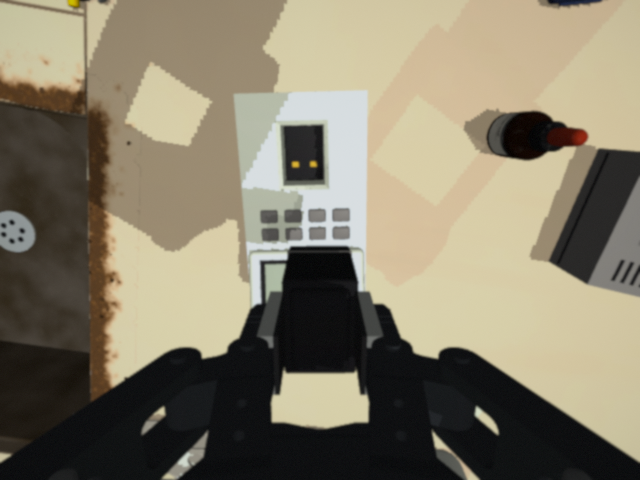

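The logger fills the middle, front edge at (235,95)–(367,91), bay mouth about (279,121)–(327,187), with the pack still gripped.

Run:
```python
from h import *
f=load('w6.png');im=cv2.imread('pics/w6.png')
cv2.imwrite('pics/w6c.png',cv2.resize(im[80:250,220:390],None,fx=3.5,fy=3.5,interpolation=cv2.INTER_CUBIC))
i=im.astype(int)
for y in(110,150,200): print(y,[list(im[y,x]) for x in range(230,250,3)],[list(im[y,x]) for x in range(360,375,3)])
g=im.mean(2)
for y in (130,150,170): print(y,g[y,272:334].astype(int))
```

```text
110 [[np.uint8(115), np.uint8(139), np.uint8(155)], [np.uint8(119), np.uint8(142), np.uint8(157)], [np.uint8(166), np.uint8(184), np.uint8(180)], [np.uint8(168), np.uint8(186), np.uint8(181)], [np.uint8(167), np.uint8(187), np.uint8(181)], [np.uint8(167), np.uint8(185), np.uint8(180)], [np.uint8(168), np.uint8(187), np.uint8(180)]] [[np.uint8(224), np.uint8(221), np.uint8(214)], [np.uint8(224), np.uint8(221), np.uint8(215)], [np.uint8(218), np.uint8(218), np.uint8(214)], [np.uint8(169), np.uint8(204), np.uint8(216)], [np.uint8(159), np.uint8(195), np.uint8(213)]]
150 [[np.uint8(114), np.uint8(140), np.uint8(155)], [np.uint8(114), np.uint8(140), np.uint8(156)], [np.uint8(115), np.uint8(141), np.uint8(155)], [np.uint8(160), np.uint8(179), np.uint8(177)], [np.uint8(167), np.uint8(186), np.uint8(180)], [np.uint8(168), np.uint8(187), np.uint8(181)], [np.uint8(167), np.uint8(187), np.uint8(180)]] [[np.uint8(224), np.uint8(221), np.uint8(215)], [np.uint8(224), np.uint8(221), np.uint8(215)], [np.uint8(213), np.uint8(216), np.uint8(215)], [np.uint8(158), np.uint8(192), np.uint8(214)], [np.uin
[... 680 characters left out ...]
38  40
  38  39  40  39  42  39  40  40  41  40  39  41  40  41  41  42  42  42
  41  43  42  42  42  38  32  27  26  27  26  26  25  36  68 120 162 181
 187 196 209 217 220 220 220 219]
150 [221 220 221 220 219 216 214 212 199 166 129 107  92  63  41  34  37  38
  37  39  38  39  39  38  39  37  39  39  39  39  39  39  40  40  41  40
  41  41  41  41  41  40  41  40  35  29  27  24  26  31  54 100 143 169
 181 192 206 216 219 220 221 220]
170 [220 221 220 220 220 219 216 213 211 201 169 130 103  80  52  36  36  37
  37  36  38  38  37  37  38  38  39  38  38  37  38  38  38  39  39  38
  39  41  41  40  40  39  39  37  30  21  21  20  20  20  33  67 110 147
 162 172 189 210 219 221 220 220]
```

View pics/w6c.png

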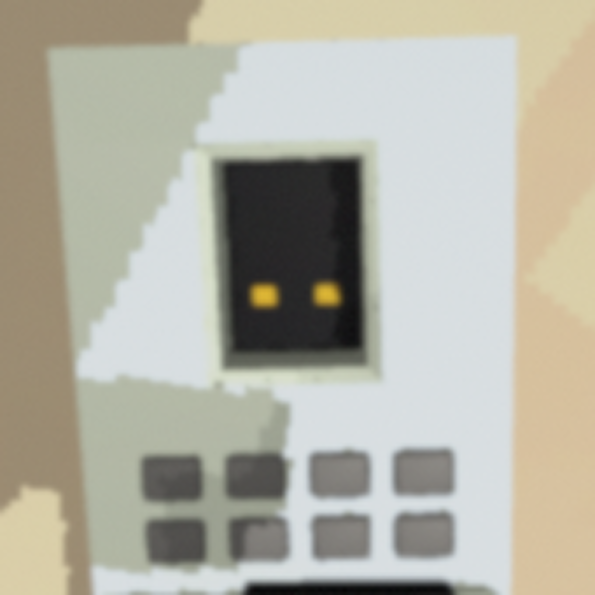

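```bash
cat > logger.py <<'E'
from h import *
f=load('w6.png');im=cv2.imread('pics/w6.png').astype(float)
sat=cv2.GaussianBlur(im[:,:,2]-im[:,:,0],(3,3),0)
def cross(vals,xs,t):
    for k in range(len(vals)-1):
        if (vals[k]-t)*(vals[k+1]-t)<=0 and vals[k]!=vals[k+1]: return xs[k]+(t-vals[k])/(vals[k+1]-vals[k])
L=[];Rr=[];F=[]
for y in range(100,225):
    a=cross(sat[y,225:262],np.arange(225,262),26.5); b=cross(sat[y,380:350:-1],np.arange(380,350,-1),28)
    if a: L.append((a,y))
    if b: Rr.append((b,y))
for x in range(245,360):
    a=cross(sat[80:110,x],np.arange(80,110),27); 
    if a: F.append((x,a))
def line(uv):
    P=plane(f,uv,.054)[:,:2]*1000
    vx,vy,x,y=cv2.fitLine(P.astype(np.float32),cv2.DIST_HUBER,0,.01,.01).ravel(); return np.array([x,y]),np.array([vx,vy])
l,r,fr=map(line,(L,Rr,F))
for n,(p,d) in zip('LRF',(l,r,fr)): print(n,p.round(1),np.degrees(np.arctan2(d[1],d[0])).round(2))
u=(l[1]*np.sign(l[1][0])+r[1]*np.sign(r[1][0]));u/=np.linalg.norm(u);n=np.array([-u[1],u[0]])
print('yaw',np.degrees(np.arctan2(u[1],u[0])),'width',(l[0]-r[0])@n)
s=((l[0]+r[0])/2)@n; t=fr[0]@u+43
# front line evaluated at s
d=fr[1]; tf=(fr[0]+d*((s-fr[0]@n)/(d@n)))@u+43
print('origin',u*tf+n*s)
k=lambda L:[(220+x/3.5,80+y/3.5) for x,y in L]
P=plane(f,k([(202,146),(377,141),(381,379),(217,385)]),.054)*1000;print(P.round(1),P.mean(0))
E
python3 logger.py
```

```text
L [ 545.2 -250.3] 10.76
R [ 534.1 -157.4] 11.02
F [ 493.6 -217.3] -78.98
yaw 10.889303 width -93.276276
origin [ 534.9931  -204.72945]
[[ 515.3 -225.7   54. ]
 [ 508.6 -191.2   54. ]
 [ 555.7 -182.3   54. ]
 [ 562.5 -216.3   54. ]] [ 535.51723721 -203.87144686   54.        ]
```

Both estimates agree on a bay centre of (535.2, -204.3) mm and yaw 10.9°.

```bash
python3 -m crank '[[0,0,0,-0.26],[-0.5,-1.5,0,0],[-0.5,-2.3,0,0],[0,-1.46,0,0],[0,0,2,0],[0,0,3,0],[0,0,2,0],[0,0,0.5,0],[0,0,0,0],[0,0,0,0]]'; python3 -c "
from h import *
f=grab('wrist','w7.png');s=manip.state();print(s['tool_pos'],s['tool_rot'],s['contact_force'])"
```

```text
time: 10.45
tool_pos: [0.536, -0.2058, 0.1161]
tool_rot: [0.0, 0.637, 0.771, 0.0]
contact_force: [0.6, 0.5, -0.6]
gripper_width: 0.317
[ 0.53667339 -0.20613983  0.11712548] [1.26078417e-03 6.36787840e-01 7.71037993e-01 2.66290227e-04] [ 0.1748674  -0.23078165 -0.47426683]
```

View pics/w7.png

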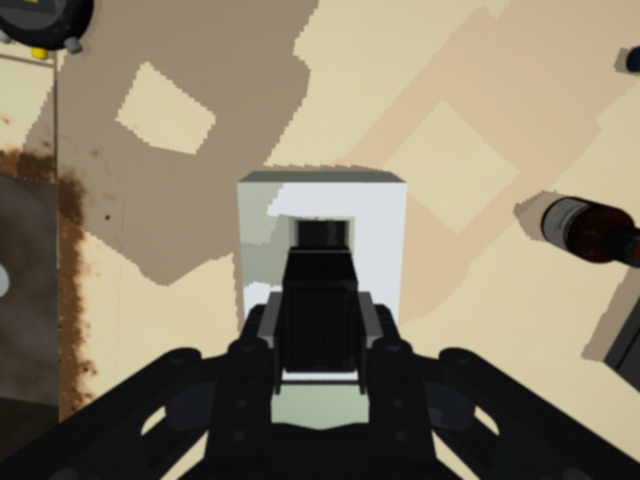

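```bash
python3 -m crank '[[0.18,-0.08,0.8,0],[0,0,1.5,0],[0,0,0.5,0],[0,0,0,0],[0,0,0,0],[0,0,0,0]]'; python3 -c "
from h import *
f=grab('wrist','w8.png');s=manip.state();print(s['tool_pos'],s['contact_force'])"
```

```text
time: 11.0
tool_pos: [0.535, -0.2045, 0.0883]
tool_rot: [0.001, 0.637, 0.771, 0.0]
contact_force: [-0.5, -0.2, -0.9]
gripper_width: 0.311
[ 0.53513425 -0.20457987  0.08845522] [-0.89320558  0.55431063 -0.19920594]
```

View pics/w8.png

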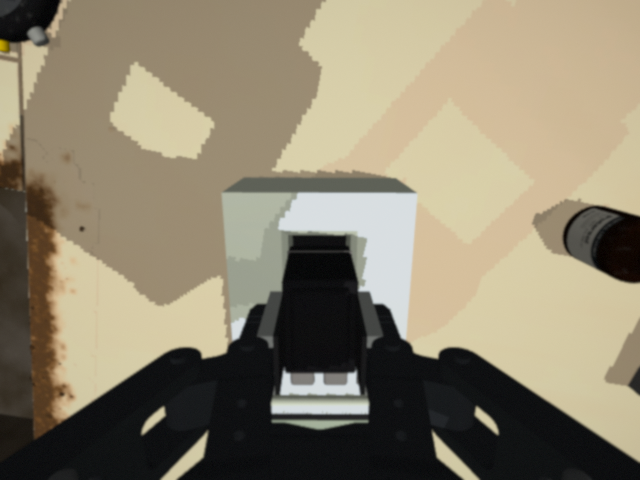

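Pack is centred over the mouth (pack 283–357, mouth about 279–366). Lowering it with force checks.

```bash
python3 -m crank '[[0,0,0.5,0],[0,0,0,0]]'; python3 -m crank '[[0,0,0.4,0],[0,0,0,0]]'; python3 -m crank '[[0,0,0.4,0],[0,0,0,0]]'
```

```text
time: 11.22
tool_pos: [0.5344, -0.2042, 0.0821]
tool_rot: [-0.0, 0.637, 0.771, -0.0]
contact_force: [-0.3, 0.0, -0.8]
gripper_width: 0.308
time: 11.38
tool_pos: [0.534, -0.2041, 0.0776]
tool_rot: [-0.001, 0.637, 0.771, -0.0]
contact_force: [0.9, -0.2, -0.7]
gripper_width: 0.311
time: 11.55
tool_pos: [0.534, -0.204, 0.0735]
tool_rot: [-0.001, 0.637, 0.771, -0.0]
contact_force: [-0.0, -0.3, -0.7]
gripper_width: 0.31
```

```bash
python3 -m crank '[[0,0,0.4,0],[0,0,0,0]]'; python3 -m crank '[[0,0,0.4,0],[0,0,0,0]]'; python3 -m crank '[[0,0,0.4,0],[0,0,0,0]]';python3 -m crank '[[0,0,0.2,0],[0,0,0,0]]';python3 -m crank '[[0,0,0.1,0],[0,0,0,0]]'
```

```text
time: 11.72
tool_pos: [0.5341, -0.204, 0.0696]
tool_rot: [-0.001, 0.637, 0.771, -0.0]
contact_force: [-0.2, 0.4, -1.4]
gripper_width: 0.305
time: 11.88
tool_pos: [0.5341, -0.204, 0.0656]
tool_rot: [-0.001, 0.637, 0.771, -0.0]
contact_force: [0.5, 0.2, -0.9]
gripper_width: 0.308
time: 12.05
tool_pos: [0.5341, -0.2041, 0.0616]
tool_rot: [-0.001, 0.637, 0.771, -0.0]
contact_force: [-0.2, 0.2, -0.7]
gripper_width: 0.311
time: 12.22
tool_pos: [0.5343, -0.2042, 0.06]
tool_rot: [-0.0, 0.637, 0.771, -0.0]
contact_force: [-0.2, 0.6, -0.7]
gripper_width: 0.311
time: 12.38
tool_pos: [0.5345, -0.2042, 0.0593]
tool_rot: [-0.0, 0.637, 0.771, 0.0]
contact_force: [0.0, -0.3, -1.1]
gripper_width: 0.308
```

```bash
python3 -m crank '[[0,0,0.1,0],[0,0,0,0]]'; python3 -m crank '[[0,0,0.1,0],[0,0,0,0]]';python3 -m crank '[[0,0,0.05,0],[0,0,0,0]]'
```

```text
time: 12.55
tool_pos: [0.5345, -0.2042, 0.0583]
tool_rot: [-0.0, 0.637, 0.771, -0.0]
contact_force: [0.1, -0.8, -0.0]
gripper_width: 0.307
time: 12.72
tool_pos: [0.5344, -0.2042, 0.0572]
tool_rot: [-0.0, 0.637, 0.771, -0.0]
contact_force: [0.5, -1.0, -0.4]
gripper_width: 0.311
time: 12.88
tool_pos: [0.5346, -0.2043, 0.0571]
tool_rot: [0.0, 0.637, 0.771, 0.0]
contact_force: [0.2, 0.4, -0.5]
gripper_width: 0.307
```

```bash
python3 -m crank '[[0,0,0,0],[0,0,0,0],[0,0,0,0],[0,0,0,0]]' 0.6; python3 -m crank '[[0,0,-0.7,0],[0,0,-2,0],[0,0,-2.5,0],[0,0,-2,0],[0,0,-1,0],[0,0,0,0],[0,0,0,0]]'; python3 -c "
from h import *
f=grab('wrist','w9.png');s=manip.state();print(s['tool_pos'],s['contact_force'])
im=cv2.imread('pics/w9.png')
a=np.deg2rad(10.9);c=np.array([.5352,-.2043]);M=np.array([[np.cos(a),-np.sin(a)],[np.sin(a),np.cos(a)]])
p=proj(f,np.array([np.r_[c+M@np.array(v),.076] for v in((-.017,-.011),(-.017,.011),(.017,.011),(.017,-.011))]))
cv2.polylines(im,[np.round(p).astype(int)],True,(0,255,0),1)
cv2.imwrite('pics/w9c.png',cv2.resize(im[180:340,220:420],None,fx=4,fy=3.7))
"
```

```text
time: 13.22
tool_pos: [0.5346, -0.2043, 0.057]
tool_rot: [0.0, 0.637, 0.771, 0.0]
contact_force: [-0.3, -0.4, -1.1]
gripper_width: 0.599
time: 13.8
tool_pos: [0.5347, -0.2044, 0.1393]
tool_rot: [0.0, 0.637, 0.771, 0.0]
contact_force: [-0.3, -0.1, -0.0]
gripper_width: 0.604
[ 0.53393501 -0.2039698   0.13792167] [ 0.13342916  0.26580607 -0.9679012 ]
```

View pics/w9c.png

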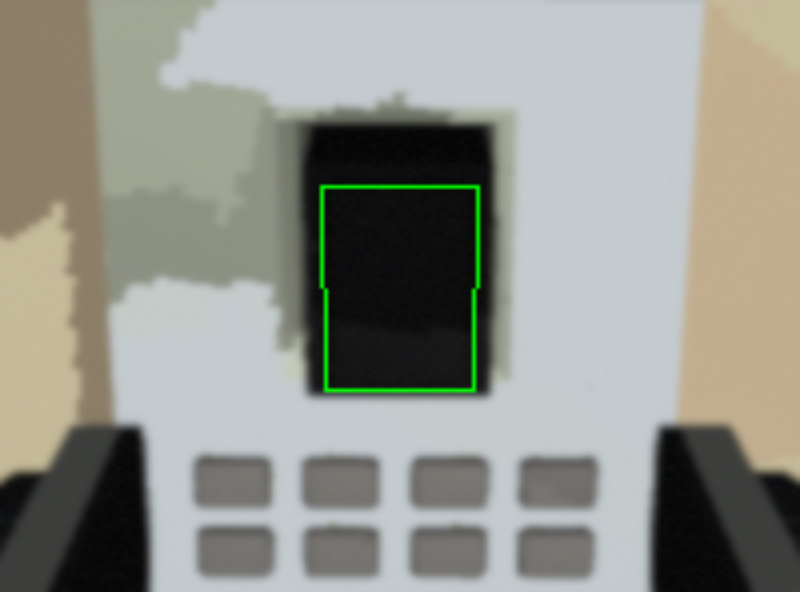

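The pack stands square in the logger bay at the released height. Closing the fingers and pressing.

```bash
python3 -m crank '[[0,0,0,0],[0,0,1,0],[0,0,2,0],[0,0,1.5,0],[0,0,0.8,0],[0,0,0.3,0],[0,0,0,0],[0,0,0,0],[0,0,0,0]]' 0; python3 -m crank '[[0,0,0.2,0],[0,0,0,0]]';python3 -m crank '[[0,0,0.2,0],[0,0,0,0]]'
```

```text
time: 14.6
tool_pos: [0.5352, -0.2046, 0.0839]
tool_rot: [0.001, 0.637, 0.771, 0.0]
contact_force: [-0.6, -0.6, 0.1]
gripper_width: -0.0
time: 14.77
tool_pos: [0.5349, -0.2045, 0.0815]
tool_rot: [0.001, 0.637, 0.771, 0.0]
contact_force: [-0.3, -0.4, 0.2]
gripper_width: -0.004
time: 14.93
tool_pos: [0.5344, -0.2042, 0.0788]
tool_rot: [-0.0, 0.637, 0.771, 0.0]
contact_force: [-0.7, 0.6, 0.3]
gripper_width: 0.001
```

```bash
python3 -m crank '[[0,0,0.2,0],[0,0,0.1,0],[0,0,0,0]]';python3 -m crank '[[0,0,0.2,0],[0,0,0.2,0],[0,0,0,0]]';python3 -m crank '[[0,0,0.2,0],[0,0,0.2,0],[0,0,0,0]]';python3 -m crank '[[0,0,0.2,0],[0,0,0.2,0],[0,0,0,0]]'
```

```text
time: 15.18
tool_pos: [0.5345, -0.2043, 0.0759]
tool_rot: [0.0, 0.637, 0.771, 0.0]
contact_force: [-0.6, -0.0, 1.8]
gripper_width: 0.001
time: 15.43
tool_pos: [0.5346, -0.2043, 0.0719]
tool_rot: [0.0, 0.637, 0.771, 0.0]
contact_force: [-1.0, -0.4, 3.0]
gripper_width: -0.003
time: 15.68
tool_pos: [0.5346, -0.2043, 0.0678]
tool_rot: [0.0, 0.637, 0.771, 0.0]
contact_force: [-1.8, 0.4, 4.6]
gripper_width: -0.001
time: 15.93
tool_pos: [0.5346, -0.2043, 0.064]
tool_rot: [0.0, 0.637, 0.771, 0.0]
contact_force: [-1.1, 0.3, 4.4]
gripper_width: 0.001
```

```bash
python3 -m crank '[[0,0,0.2,0],[0,0,0.2,0],[0,0,0,0]]';python3 -m crank '[[0,0,0.1,0],[0,0,0.1,0],[0,0,0,0]]';python3 -m crank '[[0,0,0.06,0],[0,0,0,0]]';python3 -m crank '[[0,0,0.03,0],[0,0,0,0]]'
```

```text
time: 16.18
tool_pos: [0.5347, -0.2043, 0.0602]
tool_rot: [0.0, 0.637, 0.771, 0.0]
contact_force: [-2.0, 0.5, 6.0]
gripper_width: -0.006
time: 16.43
tool_pos: [0.5347, -0.2044, 0.0585]
tool_rot: [0.0, 0.637, 0.771, 0.0]
contact_force: [-2.8, 1.9, 6.8]
gripper_width: 0.001
time: 16.6
tool_pos: [0.5347, -0.2044, 0.058]
tool_rot: [0.0, 0.637, 0.771, -0.0]
contact_force: [-3.0, 1.2, 6.7]
gripper_width: -0.003
time: 16.77
tool_pos: [0.5347, -0.2044, 0.0577]
tool_rot: [0.0, 0.637, 0.771, -0.0]
contact_force: [-2.6, 1.7, 8.3]
gripper_width: 0.002
```

```bash
python3 -m crank '[[0,0,0.04,0],[0,0,0,0]]';python3 -m crank '[[0,0,0.03,0],[0,0,0,0]]';python3 -m crank '[[0,0,0.02,0],[0,0,0,0]]';python3 -m crank '[[0,0,0.02,0],[0,0,0,0]]'
```

```text
time: 16.93
tool_pos: [0.5347, -0.2044, 0.0574]
tool_rot: [0.0, 0.637, 0.771, -0.0]
contact_force: [-2.6, 1.4, 8.6]
gripper_width: -0.003
time: 17.1
tool_pos: [0.5347, -0.2044, 0.0571]
tool_rot: [0.0, 0.637, 0.771, -0.0]
contact_force: [-2.2, 0.6, 7.8]
gripper_width: -0.001
time: 17.27
tool_pos: [0.5347, -0.2044, 0.0569]
tool_rot: [0.0, 0.637, 0.771, -0.0]
contact_force: [-2.2, 2.0, 7.5]
gripper_width: 0.002
time: 17.43
tool_pos: [0.5347, -0.2044, 0.0568]
tool_rot: [0.0, 0.637, 0.771, -0.0]
contact_force: [-3.0, 1.2, 7.8]
gripper_width: 0.002
```

```bash
python3 -m crank '[[0,0,0.02,0],[0,0,0,0]]';python3 -m crank '[[0,0,0.02,0],[0,0,0,0]]'
```

```text
time: 17.6
tool_pos: [0.5347, -0.2044, 0.0566]
tool_rot: [0.0, 0.637, 0.771, -0.0]
contact_force: [-2.6, 1.0, 8.0]
gripper_width: 0.002
time: 17.77
tool_pos: [0.5348, -0.2044, 0.0565]
tool_rot: [0.0, 0.637, 0.771, -0.0]
contact_force: [-3.3, 1.4, 7.9]
gripper_width: 0.001
```

```bash
python3 -m crank '[[0,0,0.02,0],[0,0,0,0]]';python3 -m crank '[[0,0,0,0]]'
```

```text
time: 17.93
tool_pos: [0.5348, -0.2045, 0.0565]
tool_rot: [0.0, 0.637, 0.771, -0.0]
contact_force: [-3.9, 2.6, 9.3]
gripper_width: -0.001
time: 18.02
tool_pos: [0.5348, -0.2045, 0.0565]
tool_rot: [0.0, 0.637, 0.771, -0.0]
contact_force: [-4.0, 1.9, 10.0]
gripper_width: -0.005
```

Stalled at 0.0565 with the force rising to 10 N, so this is the stop. Letting go.

```bash
python3 -m crank '[[0,0,-0.2,0],[0,0,-0.4,0],[0,0,-1,0],[0,0,-2,0],[0,0,-3,0],[0,0,-3,0],[0,0,-1,0],[0,0,0,0],[0,0,0,0],[0,0,0,0]]'; python3 -c "
from h import *
f=grab('wrist','w10.png');s=manip.state();print(s['tool_pos'],s['contact_force'])
im=cv2.imread('pics/w10.png')
a=np.deg2rad(10.9);c=np.array([.5352,-.2043]);M=np.array([[np.cos(a),-np.sin(a)],[np.sin(a),np.cos(a)]])
big=cv2.resize(im[160:320,220:420],None,fx=4,fy=3.7,interpolation=cv2.INTER_CUBIC)
for z,col in((.076,(0,255,0)),(.061,(0,0,255))):
  p=proj(f,np.array([np.r_[c+M@np.array(v),z] for v in((-.017,-.011),(-.017,.011),(.017,.011),(.017,-.011))]))
  cv2.polylines(big,[((p-[220,160])*[4,3.7]).astype(int)],True,col,1)
cv2.imwrite('pics/w10c.png',big)
grab('top','t10.png')
"
```

```text
time: 18.85
tool_pos: [0.5334, -0.2037, 0.159]
tool_rot: [-0.002, 0.637, 0.771, -0.0]
contact_force: [-0.9, 0.0, -0.4]
gripper_width: -0.002
[ 0.53315953 -0.20355704  0.15862337] [-0.08054512  0.54608637 -0.97003135]
```

View pics/w10c.png

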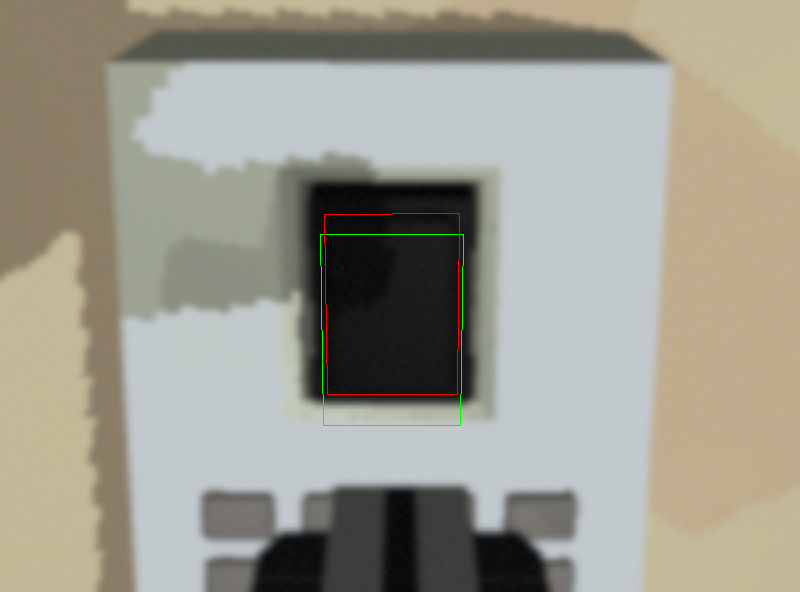

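The pack matches the locked outline (red). Checking the height more finely by enhancing contrast, and checking the top view.

```bash
python3 -c "
from h import *
f=load('w10.png');im=cv2.imread('pics/w10.png')
a=np.deg2rad(10.9);c=np.array([.5349,-.2042]);M=np.array([[np.cos(a),-np.sin(a)],[np.sin(a),np.cos(a)]])
g=np.clip(im.astype(float)*4-40,0,255).astype(np.uint8)
big=cv2.resize(g[200:280,285:350],None,fx=8,fy=7,interpolation=cv2.INTER_CUBIC);b2=big.copy()
for z,col in((.061,(0,0,255)),(.0595,(0,255,255))):
  p=proj(f,np.array([np.r_[c+M@np.array(v),z] for v in((-.017,-.011),(-.017,.011),(.017,.011),(.017,-.011))]))
  print(p.round(1).tolist())
  cv2.polylines(b2,[((p-[285,200]+.5)*[8,7]).astype(int)],True,col,1)
o=np.hstack([big,b2]);cv2.imwrite('pics/w10d.png',cv2.resize(o,(800,int(800*o.shape[0]/o.shape[1]))))
"
```

```text
[[301.4, 217.4], [335.1, 217.4], [334.5, 266.2], [302.1, 266.3]]
[[301.5, 216.9], [335.0, 216.9], [334.4, 265.5], [302.2, 265.5]]
```

View pics/w10d.png

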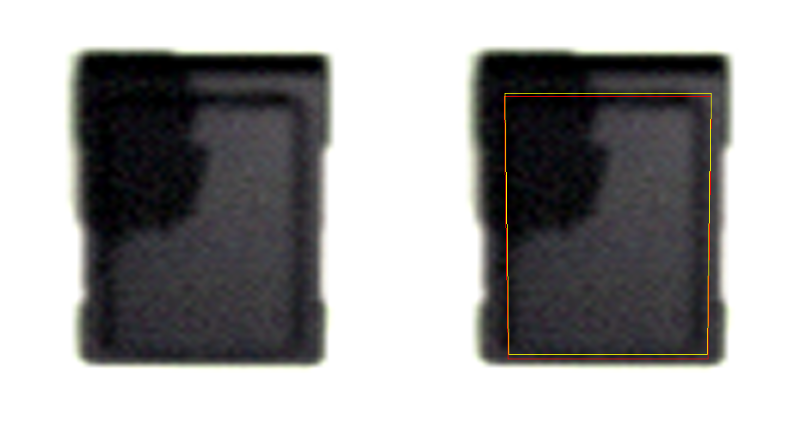

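View pics/t10.png

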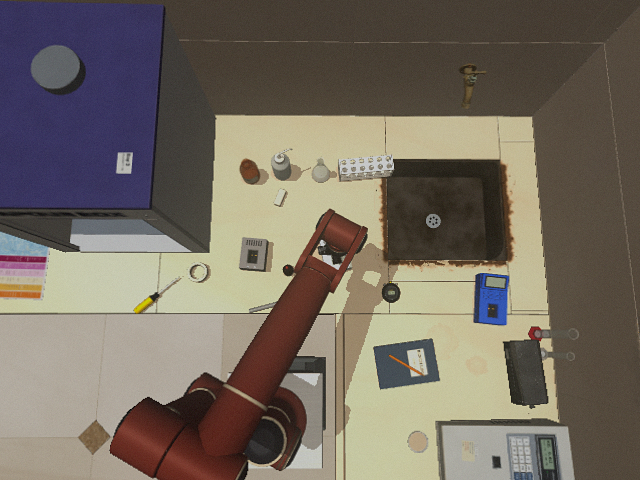

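The picture can't resolve 1.5 mm (locked versus half caught), so I'll do a light touch test. A locked top should be felt near z = 0.061, as on the charger, and a half-caught one near 0.0595.

```bash
python3 -m crank '[[0,0,2,0],[0,0,3.5,0],[0,0,2.5,0],[0,0,0.8,0],[0,0,0.4,0],[0,0,0,0],[0,0,0,0],[0,0,0,0],[0,0,0,0]]';python3 -m crank '[[0,0,0.2,0],[0,0,0,0],[0,0,0,0]]'
```

```text
time: 19.7
tool_pos: [0.5357, -0.2049, 0.0713]
tool_rot: [0.002, 0.637, 0.771, 0.0]
contact_force: [-0.1, 0.5, 0.8]
gripper_width: -0.003
time: 19.95
tool_pos: [0.5346, -0.2043, 0.0676]
tool_rot: [0.0, 0.637, 0.771, 0.0]
contact_force: [-0.3, -0.2, 0.5]
gripper_width: 0.004
```

```bash
python3 -m crank '[[0,0,0.3,0],[0,0,0.2,0],[0,0,0,0],[0,0,0,0]]';python3 -m crank '[[0,0,0.06,0],[0,0,0,0],[0,0,0,0]]';python3 -m crank '[[0,0,0.06,0],[0,0,0,0],[0,0,0,0]]'
```

```text
time: 20.28
tool_pos: [0.5342, -0.2041, 0.0619]
tool_rot: [-0.0, 0.637, 0.771, -0.0]
contact_force: [0.2, -0.1, 0.8]
gripper_width: 0.006
time: 20.53
tool_pos: [0.5345, -0.2043, 0.0617]
tool_rot: [0.0, 0.637, 0.771, -0.0]
contact_force: [-0.0, -0.4, 0.5]
gripper_width: -0.0
time: 20.78
tool_pos: [0.5346, -0.2043, 0.0614]
tool_rot: [0.0, 0.637, 0.771, -0.0]
contact_force: [-0.3, -0.2, 1.3]
gripper_width: -0.001
```

```bash
python3 -m crank '[[0,0,0.04,0],[0,0,0,0],[0,0,0,0]]';python3 -m crank '[[0,0,0.03,0],[0,0,0,0],[0,0,0,0]]'
```

```text
time: 21.03
tool_pos: [0.5346, -0.2044, 0.0612]
tool_rot: [0.0, 0.637, 0.771, -0.0]
contact_force: [-2.6, 0.4, 4.6]
gripper_width: 0.002
time: 21.28
tool_pos: [0.5346, -0.2044, 0.0611]
tool_rot: [0.0, 0.637, 0.771, -0.0]
contact_force: [-2.4, 1.0, 5.8]
gripper_width: 0.0
```

The top was felt at 0.0612, the same as when it was locked in the charger, so the pack is locked. Retreating, then a final look at both docks.

```bash
python3 -m crank '[[0,0,-0.3,0],[0,0,-1.5,0],[0,0,-3,0],[0,0,-3.5,0],[0,0,-3.5,0],[0,0,-3.5,0],[0,0,-2,0],[0,0,-0.5,0],[0,0,0,0]]';python3 -m crank '[[2,1,0,0],[3,0.5,0,0],[3,0,0,0],[3,0,0,0],[1.5,0,0,0],[0,0,0,0],[0,0,0,0],[0,0,0,0]]'; python3 -c "
from h import *
f=grab('wrist','w11.png');s=manip.state();print(s['tool_pos'],s['contact_force'])"
```

```text
time: 22.03
tool_pos: [0.5354, -0.2047, 0.2403]
tool_rot: [0.002, 0.637, 0.771, 0.0]
contact_force: [0.2, 0.1, 0.1]
gripper_width: -0.0
time: 22.7
tool_pos: [0.525, -0.079, 0.2365]
tool_rot: [-0.001, 0.637, 0.771, -0.001]
contact_force: [-0.0, -0.2, -0.3]
gripper_width: -0.002
[ 0.52526779 -0.07935704  0.23699887] [0.29406987 0.58158725 0.25481556]
```

View pics/w11.png

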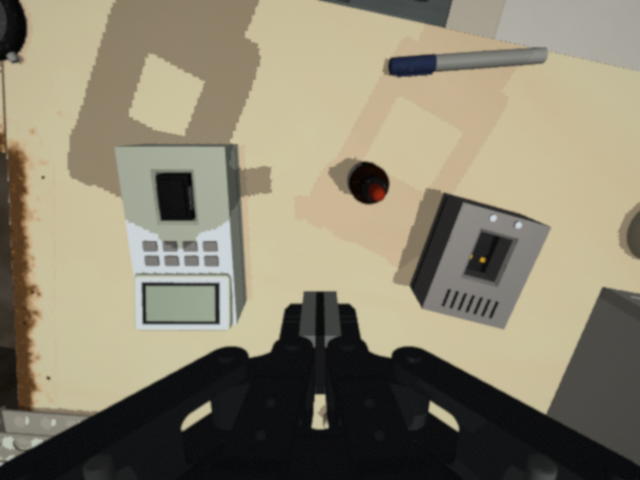

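The pack is low in the logger bay at (175,195). The charger bay at (490,257) is empty with its platform contacts visible, and the dropper and marker are untouched. Handing in.

```bash
python3 -c "
from plant import manip
print(manip.job_done(), manip.state()['time'])"
```

```text
the job is handed in; nothing more can be done
the job is handed in; nothing more can be done
```

The battery pack is now locked in the data logger's bay, and the job was handed in at about 23 s. I pressed it in the charger until it popped up, lifted it out, set it upright in the logger's bay and pressed it down to the stop. The highest force I read was about 10 N vertically, at both stops.

**Lock check:** The picture showed the pack at the locked height but could not tell locked from half caught. A light touch of about 6 N then met its top at z = 0.061, the same height as when it was locked in the charger.

**Other checks:**
- **Charger bay:** it is empty and its platform contacts are visible. I did not measure that platform's height after taking the pack out; the pack stood at full released height before I gripped it.
- **Things lying around:** the dropper and marker look untouched in the last picture. I did not compare every object's position before and after.
- **Sideways force:** up to 4 N showed while pressing, so the push was not perfectly straight down.

No check failed. The two ways of measuring each bay's centre agreed to about 1 mm.

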